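Wind down the mould press

TASK

Close the mould press: fit the loose crank fully down onto the square end of the press screw and wind it clockwise, without letting it slip off, until the platen bears on the board and mould below it. Nip it up firmly, with about 15 N at the handle, but do not force it, or the plaster cracks; then let go, leaving the crank sitting on the screw, the mould clamped and the other things on the bench alone.

Things in the scene. Friction and masses are not known exactly. Their poses are not given: they have to be found in the camera images.
- crank: Loose steel crank, 0.33 kg, standing on its hub. Origin: centre of the hub's underside, z up. Hub 28 x 28 mm (sides along x, y), 36 mm tall. In its underside a square socket, 15.5 mm wide (sides along x, y), 20 mm deep. A flat arm, 12 mm wide, 12 to 22 mm up, runs along +x to the handle; along -x a round counterweight (radius 13 mm, centred at x = -34 mm, 9 to 25 mm up)
- handle_mid (a point): point on the axis of the crank's handle, 60 mm along the crank's +x from the hub's axis, 56 mm above the hub's underside; axes as the crank's. The handle is upright wood, round, 20 mm thick, from 25 to 71 mm above the hub's underside; it spins freely about its own upright axis
- press: Mould press fixed to the bench. Origin: centre of its bed's underside, below the screw axis. Bed 130 x 150 x 18 mm (x, y, z); columns of radius 8 mm at y = +-55 mm carry a crossbeam 42 x 140 mm, 102 to 126 mm high, with nuts (radius 12 mm) up to 132 mm above the columns
- screw: The press screw: turns about its upright axis, does not rise or sink. Origin: on the axis, 134 mm above the bench, on top of its round collar (radius 17 mm), where the hub's underside rests when the crank is fully down. Clockwise from above lowers the platen, 6 mm a turn. It drags about 4 N at the handle while moving (6 N when fast), alike all the way, then stiffens
- jar: bystander: amber glass jar, radius 30, height 85 mm; origin at the centre of its underside
- dish: bystander: small red bowl, radius 40, height 40 mm; origin at the centre of its underside
- plaster_block: bystander: plaster block 70 x 55 x 50 mm; origin at the centre of its underside
- screw_tip (a point): centre of the top of the screw's square end, 18 mm above the collar; axes as the screw's. The square end is 14 mm wide, sides along x and y, the top 2.5 mm tapering to 10 mm. The crank fits in any of four quarter-turn positions, with about 0.75 mm of play a side and about 0.1 rad of free rotation
- platen: Steel plate 85 x 135 x 12 mm between beam and mould. Origin: centre of its underside, 77 to 79 mm high at the start. It comes to bear at 65 to 61 mm, so 2 to 3 turns are needed; from there the handle's push rises by some 3 N per 0.1 rad. A firm nip is about 15 N of push sideways at the handle while still moving (about 11 N when held still); below 10 N is loose, over 25 N cracks the mould
- mould: White plaster mould 75 x 68 mm standing on the press's bed, fixed, topped by a thin plywood board. Origin: centre of the mould's underside, 18 mm above the bench. The mould's top is 58 mm above the bench; the board stands 3 to 7 mm higher (its thickness differs and is not known), it belongs to the mould

How it is judged:
On the way, in this order (a step that is already met when the one before it is completed fails the run):
1. the crank sits fully down on the square end of the screw (horizontal distance between crank and screw below 0.003 m and z of crank in the frame of screw below 0.003 m and angle between crank's own z axis and vertical below 0.1 rad), for 0.2 s.
2. with the crank on the screw, the platen is nipped firmly on the mould: over 350 N, about 9 N pushed at the handle (contact force between platen and mould above 350 N and z of crank in the frame of screw below 0.008 m and horizontal distance between crank and screw below 0.005 m), for 0.1 s.
At the end, for the whole second after the job is handed in: the mould stays clamped (platen presses on it with over 80 N), and the crank sits at rest, upright within 0.1 rad and fully down (within 3 mm) on the square end of the screw (all of step 1 and contact force between platen and mould above 80 N and linear speed of crank below 0.02 m/s); the robot touches nothing.
It fails at once if the press is forced and the plaster cracks: more than 1350 N between platen and mould, about 25 N pushed at the handle (contact force between platen and mould above 1350 N).
It fails at once if the crank comes off the screw after the winding has begun (distance of platen from where it was at the start of the episode above 0.002 m and z of crank in the frame of screw above 0.016 m).
It fails at once if the jar is moved by more than 2 cm (distance of jar from where it was at the start of the episode above 0.02 m).
It fails at once if the dish is moved by more than 2 cm (distance of dish from where it was at the start of the episode above 0.02 m).
It fails at once if the plaster block is moved by more than 2 cm (distance of plaster_block from where it was at the start of the episode above 0.02 m).
It also fails if it takes over 72 s, if anything falls off the work surface, if the arm or the gripper's body presses on something with over 40 N, if the wrist force passes 120 N, or if a joint passes its speed limit or range.

ROBOT

A 6-joint arm with a two-finger parallel gripper is mounted at the origin on the work surface. World frame = base frame: x ahead of the robot, y to its left, z up, the work surface at z = 0. Lengths are in m, angles in rad, forces in N, time in s.
With the tool pointing down it reaches from about 0.3 to 0.775 m from the base axis. Payload 14.6 kg.
Tool frame: the origin (TCP) lies at the very end of the fingers, on their centre line; the grasp point (between the pads) lies 19 mm behind it; z points along the fingers, y is the line along which they close (so a half turn about z gives the same grasp; the last joint's range is limited). The gripper opens to 94 mm and grips with 3 to 60 N. Pads are 16 mm wide; open, the fingers measure 119 mm over their backs; the gripper's body (75 mm by 177 mm) begins 78 mm behind the grasp point.
Start: joints at [-1.218, 0.3, 1.521, -0, 1.321, -0.067], TCP at [0.224, -0.502, 0.17] pointing down, gripper open.
Joint ranges: [-3.03, 3.03], [-0.79, 2.21], [0.23, 2.52], [-1.04, 4.18], [0, 3.07], [-2.55, 2.55]. Speed limits (rad/s): [2.22, 2.22, 2.57, 3.14, 3.14, 3.14].

INTERFACE

Orientations are given as [roll, pitch, yaw] about the fixed x, y, z axes, in that order (R = Rz(yaw) Ry(pitch) Rx(roll)).
In Python, from station import ctrl gives the robot as it stands.
- The arm moves only by the shell command python3 -m pendant 'ROWS' [OPENING] [FORCE]. ROWS is JSON, a list of rows, each a list of 2 entries, a list of its own where there are three numbers: the shift along the world's x, y, z in cm, then the turn about the world's z in rad. A call has 1 to 20 rows; each row shifts and turns the commanded pose from where the row before left it; what a row does not reach is not made up. A row lasts 1/12 s, in which the tool goes at most 41.7 mm and 7.16 degrees, less where a joint would pass 70% of its speed; a pose out of reach is approached as far as the arm can. A call is refused whole if a number of a shift passes 4.17 or a number of a turn 0.125, either way. A call with a gripper value outside its range is refused whole. OPENING is the opening, from 0 (shut) to 1 (fully open), set as the call begins (- or left out, the last holds). The fingers move at their own pace and stop on an object; FORCE is the grip in N (left out, the last holds). Time passes only in rows, so rows that do not move let the fingers close. It gives the time, the measured TCP pose, the force, the opening and the grip force at its end, in the units of the state.
- ctrl.get_obs(): the state, without advancing time (a new reading comes with each control period).
- ctrl.camera(name): name is "scene" or "top" or "wrist"; returns a dict with "color" (420x560x3 uint8, red, green, blue), "intrinsics" (3x3 intrinsics, pixels), "camera_from_world" (4x4, takes a point from world to camera coordinates). Camera axes: x right, y down, z forward; pixel columns grow to the right and rows downward; lengths in m; the calibration is good to about 2 mm. A picture is of the moment at which its call begins. There is no depth.
- ctrl.hand_in(): hands the job in; it is judged then, once.
The state is a dict: "time_s": time; "qpos": joint angles; "joint_vel": joint speeds; "tau": joint torques, N m; "ee_pos": TCP position; "eef_rot": TCP orientation; "force": force on the tool from outside, world axes, zero at the start; "moment": the same for the moment, N m; "grip_width": finger opening in m; "grip_force": force on a finger pad.
Only numpy, scipy, OpenCV 4.12 (cv2) and the standard library are available. Lean on these libraries where they do the work, as an engineer would, in place of code of your own. Each camera call takes 0.05 s, during which the arm holds its last target. There are 200 camera calls.

## Working session

There is one attempt and no reset: what is moved stays moved. The work goes in short steps, Python scripts to look and compute and a shell command to move; the robot and the scene stay as the last step left them, time stands still between calls to the robot, and variables do not carry over. Pictures are saved under pics/ and viewed, at most 10 in all, crops included, and the job is handed in when it is done.

```bash
mkdir -p pics; ls; cat > h.py <<'E'
import numpy as np, cv2
from station import ctrl
def cam(n, f=None):
    c=ctrl.camera(n); 
    if f: cv2.imwrite('pics/'+f, c['color'][:,:,::-1])
    return c
def ray(c,u,v,z):
    K=np.array(c['intrinsics']);T=np.array(c['camera_from_world']);R=T[:3,:3];o=-R.T@T[:3,3]
    d=R.T@np.linalg.solve(K,[u,v,1]); return o+d*(z-o[2])/d[2]
def proj(c,p):
    T=np.array(c['camera_from_world']);q=np.array(c['intrinsics'])@(T[:3,:3]@np.array(p)+T[:3,3]); return q[:2]/q[2]
E
python3 - <<'E'
from h import *
a=cam('top');b=cam('scene')
cv2.imwrite('pics/top1.png',a['color'][:,:,::-1]);cv2.imwrite('pics/scene1.png',b['color'][:,:,::-1])
for c in(a,b):
    T=c['camera_from_world'];print(np.round(-T[:3,:3].T@T[:3,3],3),np.round(c['intrinsics'][0],1))
E
```

```text
pics
[0.541 0.013 0.924] [417.6   0.  280. ]
[ 0.947 -0.592  0.877] [498.8   0.  283.5]
```

View pics/top1.png

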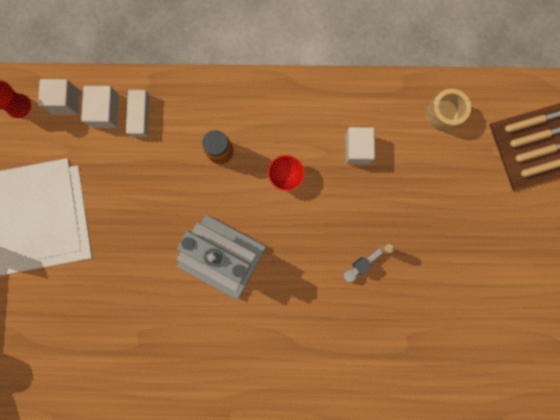

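View pics/scene1.png

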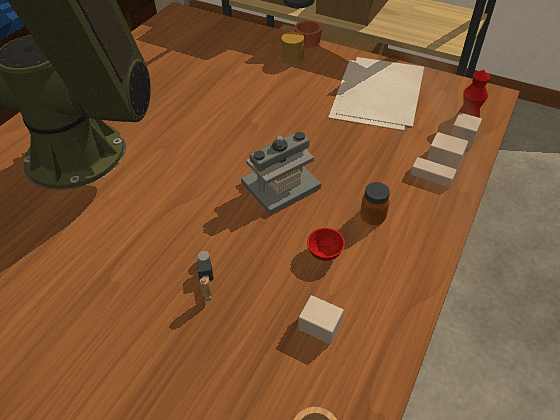

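The top view shows the crank's hub at about (362,266), handle top (389,248) and counterweight (350,275). The screw tip is at (213,257), with the beam running between nuts (189,243) and (240,271). The jar, bowl and block lie beyond, above row 190.

```bash
python3 - <<'E'
from h import *
c=cam('top')
r=lambda u,v,z:np.round(ray(c,u,v,z),4)
print('hub',r(362,266,.036),'handle',r(389,248,.071),'cw',r(350,275,.025),'screw',r(213,257,.152),'nuts',r(189,243,.132),r(240,271,.132))
print('jar',r(217,138,.085),'dish',r(286,173,.04),'blk',r(361,136,.05))
img=c['color'][:,:,::-1]
a=cv2.resize(img[225:305,170:270],None,fx=4,fy=4,interpolation=cv2.INTER_CUBIC)
b=cv2.resize(img[225:305,320:420],None,fx=4,fy=4,interpolation=cv2.INTER_CUBIC)
cv2.imwrite('pics/crop1.png',np.hstack([a,b]))
o=ctrl.get_obs();print(o['ee_pos'],o['eef_rot'],o['force'],o['grip_width'])
E
```

```text
hub [ 0.5157 -0.1561  0.036 ] handle [ 0.5537 -0.2046  0.071 ] cw [ 0.4961 -0.1325  0.025 ] screw [0.5324 0.1397 0.152 ] nuts [0.558  0.1892 0.132 ] [0.5065 0.0915 0.132 ]
jar [0.7748 0.149  0.085 ] dish [0.7121 0.0061 0.04  ] blk [ 0.7921 -0.1534  0.05  ]
[ 0.22410364 -0.50204457  0.16941824] [-3.14074441e+00 -3.36374670e-05  4.19824028e-01] [-0.20350225 -0.35134714  0.19311666] 0.09421893326993358
```

View pics/crop1.png

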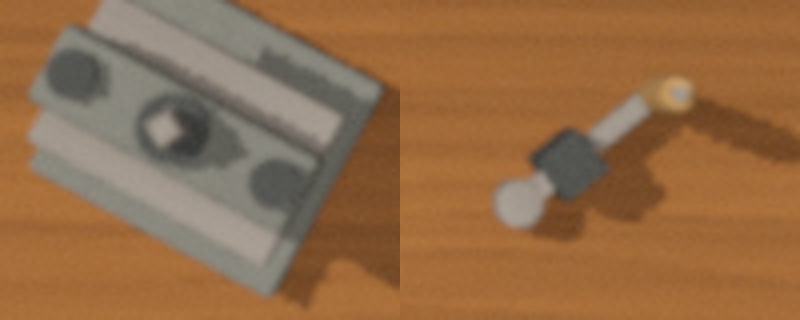

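The crop shows the screw's square tip at about (211.5,257.2). The crank yaw is about -0.90. I'll move above the crank and turn the tool to yaw 2.24 (= -0.90 + π).

```bash
python3 -m pendant '[[[1.95,2.31,0],0.12],[[1.95,2.31,0],0.12],[[1.95,2.31,0],0.12],[[1.95,2.31,0],0.12],[[1.95,2.31,0],0.12],[[1.95,2.31,0],0.12],[[1.95,2.31,0],0.12],[[1.95,2.31,0],0.12],[[1.95,2.31,0],0.12],[[1.95,2.31,0],0.12],[[1.95,2.31,0],0.12],[[1.95,2.31,0],0.12],[[1.95,2.31,0],0.12],[[1.95,2.31,0],0.12],[[1.95,2.31,0],0.12],[[0,0,0],0],[[0,0,0],0],[[0,0,0],0],[[0,0,0],0]]' 1 20
python3 - <<'E'
from h import *
c=cam('wrist','w1.png');T=c['camera_from_world'];print(np.round(-T[:3,:3].T@T[:3,3],3),c['intrinsics'][0])
print([proj(c,p) for p in ([.5157,-.1561,.036],[.5537,-.2046,.071])], ctrl.get_obs()['qpos'])
E
```

```text
time_s: 1.73
ee_pos: [0.5162, -0.1564, 0.1698]
eef_rot: [-3.141, -0.0, 2.218]
force: [0.2, -0.6, 0.3]
grip_width: 0.0942
grip_force: 0.0
[ 0.467 -0.091  0.384] [316.16391621   0.         285.2808144 ]
[array([284.88934386, 194.94917071]), array([285.8173888 , 258.16338773])] [-3.62314675e-01  2.76239329e-01  1.55128913e+00 -6.73764541e-05
  1.31409682e+00 -1.00910101e+00]
```

View pics/w1.png

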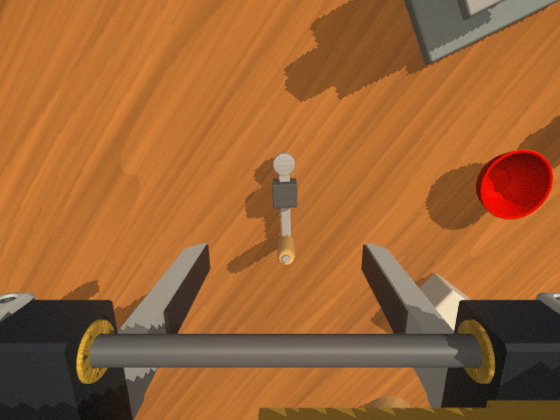

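The wrist view shows the hub at (285,190) and handle at (286,258), midway between the fingers and square to them. I'll descend and grip.

```bash
python3 -m pendant '[[[0,0,-3.2],0.012],[[0,0,-3.2],0],[[0,0,-3.2],0],[[0,0,-2.8],0],[[0,0,-2],0],[[0,0,-1.2],0],[[0,0,-0.4],0],[[0,0,0],0],[[0,0,0],0]]' 1 20; python3 -m pendant '[[[0,0,0],0],[[0,0,0],0],[[0,0,0],0],[[0,0,0],0],[[0,0,0],0],[[0,0,0],0],[[0,0,0],0],[[0,0,0],0],[[0,0,0],0],[[0,0,0],0]]' 0 40
```

```text
time_s: 2.53
ee_pos: [0.5172, -0.1562, 0.011]
eef_rot: [3.141, 0.001, 2.231]
force: [0.2, 1.1, 0.4]
grip_width: 0.094
grip_force: 0.0
time_s: 3.37
ee_pos: [0.5167, -0.1557, 0.0098]
eef_rot: [-3.142, -0.0, 2.232]
force: [-0.5, 0.3, 0.1]
grip_width: 0.0306
grip_force: 0.0
```

```bash
python3 -m pendant '[[[0,0,0],0],[[0,0,0],0],[[0,0,0],0],[[0,0,0.5],0],[[0,0,1.5],0],[[0,0,2.5],0],[[0,0,3],0],[[0,0,3],0],[[0,0,3],0],[[0,0,2.5],0],[[0,0,2],0],[[0,0,1],0],[[0,0,0],0]]' 0 40
python3 -m pendant '[[[0.3,1.1,0],0],[[0.8,2.9,0],0],[[0.9,3.2,0],0],[[0.9,3.2,0],0],[[0.9,3.2,0],0],[[0.9,3.2,0],0],[[0.9,3.2,0],0],[[0.5,2.0,0],0],[[0.3,1.1,0],0],[[0,0,0],0],[[0,0,0],0],[[0,0,0],0],[[0,0,0],0]]'
python3 - <<'E'
from h import *
c=cam('wrist');T=c['camera_from_world'];print(np.round(-T[:3,:3].T@T[:3,3],3))
img=c['color'][:,:,::-1].copy()
u,v=proj(c,[.5335,.1395,.152]);print(u,v)
u,v=int(u),int(v)
cr=cv2.resize(img[v-40:v+40,u-40:u+40],(400,400),interpolation=cv2.INTER_CUBIC)
cv2.imwrite('pics/w2.png',np.hstack([cv2.resize(img,(400,400)),cr])); print(u-40,v-40)
E
```

```text
time_s: 4.45
ee_pos: [0.5174, -0.156, 0.202]
eef_rot: [3.14, 0.003, 2.232]
force: [-0.3, -0.8, -0.7]
grip_width: 0.0006
grip_force: 0.0
time_s: 5.53
ee_pos: [0.5805, 0.0741, 0.1997]
eef_rot: [-3.141, 0.0, 2.23]
force: [-0.2, -0.5, 0.7]
grip_width: 0.0007
grip_force: 0.0
[0.53  0.139 0.414]
288.7739494999808 121.75813052480412
248 81
```

View pics/w2.png

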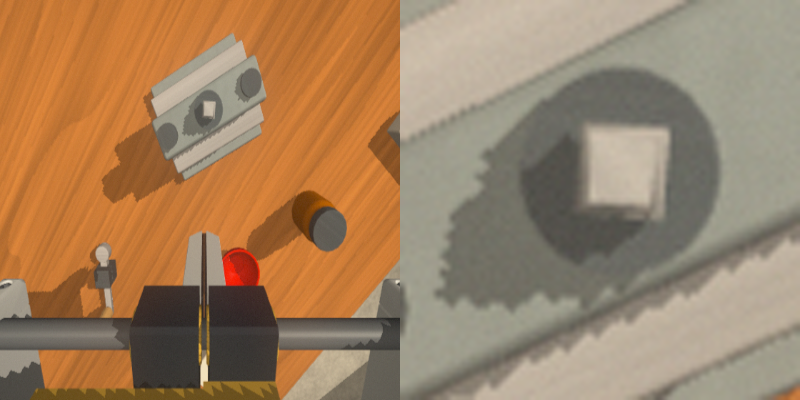

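The grip failed: the fingers are shut and empty, and the crank is still standing at about (147,283) full-scale. The screw square shows at about (293,115), nearly square to the tool. Next I'll measure the screw with a mask and re-look at the crank.

```bash
python3 - <<'E'
from h import *
c=cam('wrist');img=c['color'][:,:,::-1]
x0,y0=260,85
sub=cv2.resize(img[y0:y0+60,x0:x0+60],None,fx=5,fy=5,interpolation=cv2.INTER_CUBIC)
g=cv2.cvtColor(sub,cv2.COLOR_BGR2GRAY)
for th in (150,170,185):
    n,l,s,ce=cv2.connectedComponentsWithStats((g>th).astype('uint8'))
    k=l[int((114.6-y0)*5),int((293-x0)*5)]
    if k==0: print('no');continue
    cn=max(cv2.findContours((l==k).astype('uint8'),0,2)[0],key=cv2.contourArea)
    b=cv2.minAreaRect(cn);u=x0+(b[0][0]+.5)/5-.5;v=y0+(b[0][1]+.5)/5-.5
    box=cv2.boxPoints(b)/5+[x0,y0]
    P=np.array([ray(c,*q,.150) for q in box]);d=P[1]-P[0]
    print(th,(u,v),np.array(b[1])/5,ray(c,u,v,.151)[:2],np.arctan2(d[1],d[0])%(np.pi/2),np.linalg.norm(d))
t=cam('top');h=t['color'][:,:,::-1]
p=cv2.resize(h[215:305,320:420],None,fx=4,fy=4,interpolation=cv2.INTER_CUBIC)
q=cv2.resize(img[215:345,90:220],(360,360),interpolation=cv2.INTER_CUBIC)
cv2.imwrite('pics/c3.png',np.hstack([p,q]))
E
```

```text
150 (292.699169921875, 113.82410888671875) [16.31444244 15.6734436 ] [0.53230989 0.14627737] 0.6245470091507315 0.011962691153862002
170 (292.9, 113.9) [14.6 15. ] [0.53247168 0.14633009] 0.6609108233254135 0.011905285575247268
185 (291.39048156738284, 113.66528015136718) [12.47636032 12.45162277] [0.53141373 0.14573348] 0.5097063508759065 0.009499511549964226
```

View pics/c3.png

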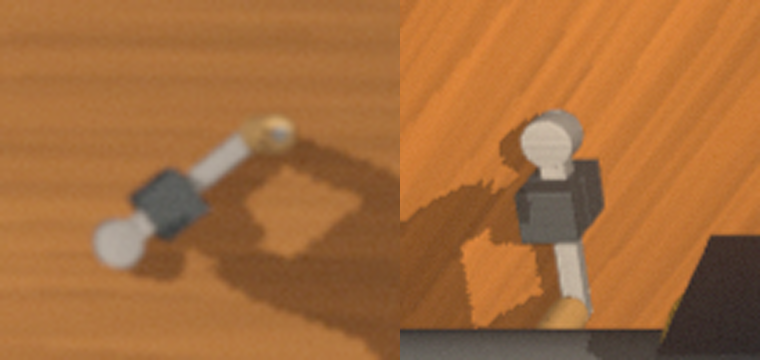

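The crank hasn't moved (top hub at (362.5,265.7)); the likely cause is that I lifted before grip force built up. The wrist and top cameras disagree by about 6 mm. I'll check the wrist camera against the fingertips and use the scene camera as a third witness.

```bash
python3 - <<'E'
from h import *
o=ctrl.get_obs();w=cam('wrist');s=cam('scene')
print('tcp',o['ee_pos'],proj(w,o['ee_pos']))
for n,p in(('scr_top',[.5335,.1395,.152]),('scr_wr',[.5324,.1463,.152]),('hub_top',[.5153,-.1565,.036]),('hub_wr',[.512,-.152,.036])): print(n,proj(s,p))
i=w['color'][:,:,::-1];j=s['color'][:,:,::-1]
f=lambda a,x,y,d=25:cv2.resize(a[y-d:y+d,x-d:x+d],(390,390),interpolation=cv2.INTER_CUBIC)
cv2.imwrite('pics/c4.png',np.hstack([f(i,286,246),f(j,280,150)]))
g=cv2.cvtColor(j,cv2.COLOR_BGR2GRAY)
E
```

```text
tcp [0.58064352 0.07441623 0.1999763 ] [284.89385777 237.94840528]
scr_top [278.21210764 139.05602839]
scr_wr [279.2283248  137.10020822]
hub_top [203.26485872 264.87942889]
hub_wr [203.15577835 262.66011269]
```

View pics/c4.png

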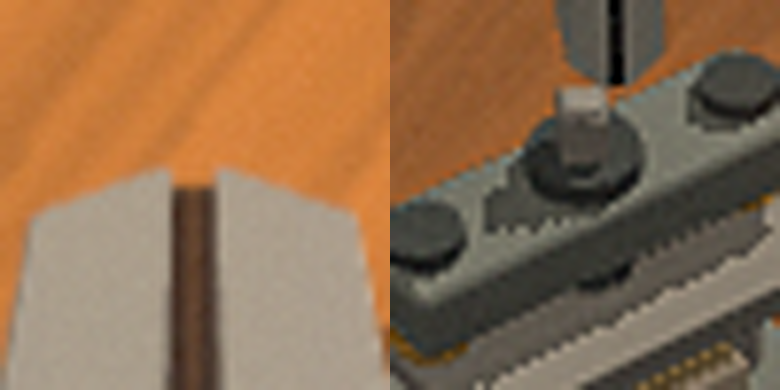

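The scene crop puts the screw tip at (279.7,137.6), close to the wrist estimate. Hub-to-screw differences from the top and wrist cameras agree within about 2-3 mm, so I'll rely on those. Going back to regrip, waiting until the grip force shows.

```bash
python3 -m pendant '[[[-0.35,-1.2,0],0],[[-0.9,-3.1,0],0],[[-0.9,-3.1,0],0],[[-0.9,-3.1,0],0],[[-0.9,-3.1,0],0],[[-0.9,-3.1,0],0],[[-0.9,-3.1,0],0],[[-0.6,-2.0,0],0],[[-0.3,-1.0,0],0],[[0,0,0],0],[[0,0,-2.5],0],[[0,0,-3.2],0],[[0,0,-3.2],0],[[0,0,-3.2],0],[[0,0,-3],0],[[0,0,-2.5],0],[[0,0,-1.2],0],[[0,0,-0.2],0],[[0,0,0],0]]' 1 50
python3 -m pendant '[[[0,0,0],0],[[0,0,0],0],[[0,0,0],0],[[0,0,0],0],[[0,0,0],0],[[0,0,0],0],[[0,0,0],0],[[0,0,0],0],[[0,0,0],0],[[0,0,0],0],[[0,0,0],0],[[0,0,0],0],[[0,0,0],0],[[0,0,0],0],[[0,0,0],0],[[0,0,0],0]]' 0 50
```

```text
time_s: 7.37
ee_pos: [0.5145, -0.1522, 0.0102]
eef_rot: [-3.142, -0.0, 2.232]
force: [0.4, -0.0, 1.0]
grip_width: 0.094
grip_force: 0.0
time_s: 8.7
ee_pos: [0.5142, -0.1527, 0.0099]
eef_rot: [-3.142, 0.0, 2.232]
force: [0.2, -0.6, 0.4]
grip_width: 0.0002
grip_force: 0.0
```

```bash
python3 - <<'E'
from h import *
w=cam('wrist')['color'][:,:,::-1];j=cam('scene')['color'][:,:,::-1];t=cam('top')['color'][:,:,::-1]
f=lambda a,x,y,d:cv2.resize(a[y-d:y+d,x-d:x+d],(260,260),interpolation=cv2.INTER_CUBIC)
cv2.imwrite('pics/c5.png',np.hstack([f(w,286,210,100),f(j,205,270,40),f(t,362,258,45)]))
E
```

```text
(no output)
```

View pics/c5.png

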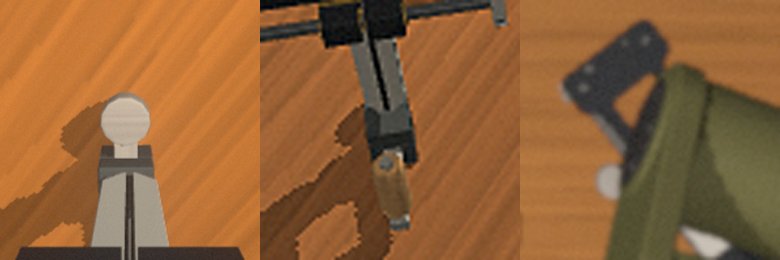

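The fingers are shut over the hub's top: the scene crop has the tips at about (204,264), which is where the hub's top projects. So I suspect the reported TCP height. Checking against the scene camera.

```bash
python3 - <<'E'
from h import *
o=ctrl.get_obs();s=cam('scene');w=cam('wrist');print(o['ee_pos'],o['eef_rot'],o['qpos'],o['grip_width'])
for dz in(0,.01,.02,.03,.04): print(dz,proj(s,[.5806,.0744,.2+dz]),proj(s,np.array(o['ee_pos'])+[0,0,dz]),proj(w,np.array(o['ee_pos'])+[0,0,dz]))
E
```

```text
[ 0.51418825 -0.15271798  0.00985189] [3.14157535e+00 1.67367777e-05 2.23186594e+00] [-3.57000119e-01  4.59182061e-01  1.70855313e+00  7.18145509e-06
  9.73834139e-01 -1.01807377e+00] 0.0004535759080082953
0 [282.9027252  146.78602238] [205.54372491 270.53964173] [284.93475036 237.91916709]
0.01 [282.81784503 143.04909945] [204.90260095 267.81021675] [284.92665605 243.10123242]
0.02 [282.73169064 139.25607768] [204.25214695 265.04107145] [284.91781848 248.75913688]
0.03 [282.64423311 135.40568429] [203.59215775 262.23133241] [284.90813036 254.96157471]
0.04 [282.55544266 131.4966077 ] [202.92242213 259.38010043] [284.8974627  261.79113129]
```

Both cameras agree that the fingertips are about 27 mm higher than the reported TCP z, so the fingers closed just above the hub. I'll allow for this: open, lower 2.4 cm while watching the force, and grip.

```bash
python3 -m pendant '[[[0,0,1],0],[[0,0,0],0],[[0,0,0],0],[[0,0,0],0],[[0,0,0],0],[[0,0,0],0],[[0,0,0],0],[[0,0,0],0],[[0,0,-1],0],[[0,0,-1],0],[[0,0,-0.6],0],[[0,0,-0.4],0],[[0,0,-0.2],0],[[0,0,-0.2],0],[[0,0,0],0],[[0,0,0],0]]' 1 50
python3 -m pendant '[[[0,0,0],0],[[0,0,0],0],[[0,0,0],0],[[0,0,0],0],[[0,0,0],0],[[0,0,0],0],[[0,0,0],0],[[0,0,0],0],[[0,0,0],0],[[0,0,0],0],[[0,0,0],0],[[0,0,0],0],[[0,0,0],0],[[0,0,0],0],[[0,0,0],0]]' 0 50
```

```text
time_s: 10.28
ee_pos: [0.5143, -0.1528, -0.014]
eef_rot: [3.141, 0.0, 2.232]
force: [-0.5, -0.3, -0.4]
grip_width: 0.094
grip_force: 0.0
time_s: 11.53
ee_pos: [0.514, -0.1528, -0.0142]
eef_rot: [-3.141, -0.0, 2.232]
force: [-3.6, -1.2, 1.8]
grip_width: 0.0272
grip_force: 50.0
```

Gripped: width 27 mm, 50 N. The hub's underside is therefore 14.2 mm above the reported z. Now lifting and carrying the crank over the screw by (+1.93, +29.7) cm.

```bash
python3 -m pendant '[[[0,0,0.5],0],[[0,0,1.5],0],[[0,0,2.5],0],[[0,0,3],0],[[0,0,3],0],[[0,0,3],0],[[0,0,2.5],0],[[0,0,1.2],0],[[0,0,0.6],0],[[0,0,0],0]]'
python3 -m pendant '[[[0.1,1.2,0],0],[[0.2,2.5,0],0],[[0.2,3,0],0],[[0.2,3,0],0],[[0.2,3,0],0],[[0.2,3,0],0],[[0.2,3,0],0],[[0.2,3,0],0],[[0.2,3,0],0],[[0.13,2.5,0],0],[[0.1,1.5,0],0],[[0,1,0],0],[[0,0,0],0],[[0,0,0],0],[[0,0,0],0]]'
python3 - <<'E'
from h import *
w=cam('wrist')['color'][:,:,::-1];s=cam('scene');j=s['color'][:,:,::-1];t=cam('top')['color'][:,:,::-1]
f=lambda a,x,y,d:cv2.resize(a[y-d:y+d,x-d:x+d],(390,390),interpolation=cv2.INTER_CUBIC)
cv2.imwrite('pics/c6.png',np.hstack([f(w,286,190,60),f(j,280,137,28)]))
o=ctrl.get_obs();p=np.array(o['ee_pos'])
print(proj(s,p+[0,0,.0142]),proj(s,[.5333,.1442,.152]))
E
```

```text
time_s: 12.37
ee_pos: [0.5145, -0.1527, 0.1647]
eef_rot: [3.141, 0.001, 2.232]
force: [0.6, -0.1, -3.3]
grip_width: 0.0273
grip_force: 50.0
time_s: 13.62
ee_pos: [0.5333, 0.1435, 0.1634]
eef_rot: [-3.141, -0.0, 2.231]
force: [-0.4, -0.6, -4.3]
grip_width: 0.0275
grip_force: 50.0
[278.78410093 128.84593105] [279.13863295 137.77765367]
```

View pics/c6.png

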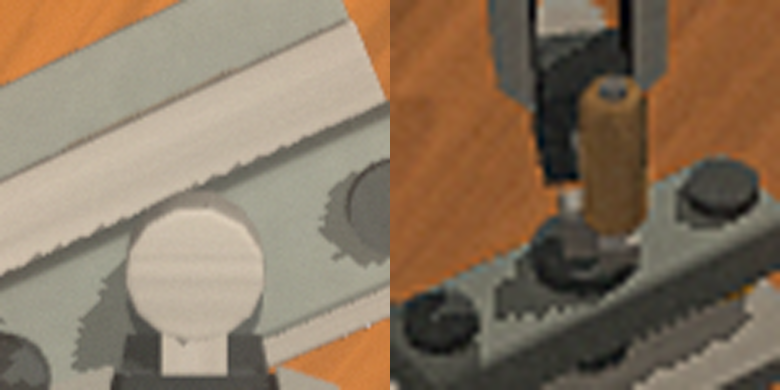

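The wrist and scene crops show the crank upright in the grip with its hub right above the screw (scene about (279,129) above tip (279.5,138)). Descending carefully while reading the force.

```bash
python3 -m pendant '[[[0,0.07,-1],0],[[0,0,-1],0],[[0,0,-0.6],0],[[0,0,-0.1],0],[[0,0,-0.1],0],[[0,0,0],0]]'; python3 -m pendant '[[[0,0,-0.1],0],[[0,0,-0.1],0],[[0,0,-0.1],0],[[0,0,0],0]]'
```

```text
time_s: 14.27
ee_pos: [0.534, 0.1448, 0.1373]
eef_rot: [3.14, 0.001, 2.232]
force: [-5.2, -2.4, 16.4]
grip_width: 0.0275
grip_force: 50.0
time_s: 14.6
ee_pos: [0.5344, 0.1447, 0.1367]
eef_rot: [3.138, 0.003, 2.232]
force: [-12.5, -5.5, 38.0]
grip_width: 0.0274
grip_force: 50.2
```

Contact on the taper at underside ≈0.151. The push on the tool is towards -x,-y, so I'll raise slightly, shift that way and retry.

```bash
python3 -m pendant '[[[0,0,0.5],0],[[-0.16,-0.09,0],0],[[0,0,0],0],[[0,0,-0.2],0],[[0,0,-0.1],0],[[0,0,-0.1],0],[[0,0,0],0]]'; python3 -c "
from h import *
o=ctrl.get_obs();print(o['moment'])"; python3 -m pendant '[[[0,0,-0.1],0],[[0,0,-0.1],0],[[0,0,0],0]]';python3 -c "
from h import *
o=ctrl.get_obs();print(o['moment'])"
```

```text
time_s: 15.18
ee_pos: [0.5324, 0.1439, 0.1368]
eef_rot: [3.139, 0.002, 2.232]
force: [-12.3, -4.3, 34.1]
grip_width: 0.0277
grip_force: 50.1
[-0.93176253  2.64167745  0.01748561]
time_s: 15.43
ee_pos: [0.5329, 0.1437, 0.1364]
eef_rot: [3.138, 0.003, 2.232]
force: [-17.3, -7.9, 46.7]
grip_width: 0.0277
grip_force: 50.2
[-1.45856625  3.68053731  0.06605965]
```

```bash
python3 -m pendant '[[[0,0,0.7],0],[[-0.18,-0.12,0],0],[[0,0,0],0],[[0,0,-0.3],0],[[0,0,-0.2],0],[[0,0,-0.1],0],[[0,0,0],0]]'; python3 -c "
from h import *
o=ctrl.get_obs();print(o['moment'])"; python3 -m pendant '[[[0,0,-0.1],0],[[0,0,-0.1],0],[[0,0,0],0]]';python3 -c "
from h import *
o=ctrl.get_obs();print(o['moment'])"
```

```text
time_s: 16.02
ee_pos: [0.5304, 0.1425, 0.1365]
eef_rot: [3.14, 0.002, 2.232]
force: [-19.4, -7.8, 43.7]
grip_width: 0.0275
grip_force: 50.2
[-1.41761487  4.00688114  0.07522672]
time_s: 16.27
ee_pos: [0.5311, 0.1423, 0.136]
eef_rot: [3.138, 0.003, 2.232]
force: [-20.7, -9.5, 54.9]
grip_width: 0.0276
grip_force: 50.2
[-1.8932651   4.29422524  0.10313728]
```

The contact height equals the screw tip's flat top, and a 4 mm shift changed nothing, so the lateral error is bigger than the taper. I'll use the handle top seen in the last scene picture, (283.9,122.4), to work out the hub position.

```bash
python3 -m pendant '[[[0,0,1.5],0],[[0,0,1],0],[[0,0,0],0],[[0,0,0],0],[[0,0,0],0]]'; python3 - <<'E'
from h import *
s=cam('scene');t=cam('top')
e=np.array([.5333,.1435]);d=np.array([np.cos(-.91),np.sin(-.91)])
print('handle pred',e+.06*d,'seen',ray(s,283.9,122.4,.2486)[:2])
print('screw scene',ray(s,279.7,137.6,.152)[:2])
c=[np.array([*(e+.014*(a*d+b*np.array([-d[1],d[0]]))),.1776]) for a,b in((1,1),(1,-1),(-1,-1),(-1,1))]
print('hub corners',[np.round(proj(s,p),1) for p in c])
o=ctrl.get_obs();print(o['ee_pos'],o['eef_rot'],o['qpos'])
j=s['color'][:,:,::-1];tt=t['color'][:,:,::-1]
f=lambda a,x,y,d:cv2.resize(a[y-d:y+d,x-d:x+d],(390,390),interpolation=cv2.INTER_CUBIC)
cv2.imwrite('pics/c7.png',np.hstack([f(tt,213,257,39),f(j,279,133,26)]))
E
```

```text
time_s: 16.68
ee_pos: [0.5296, 0.1428, 0.1544]
eef_rot: [-3.14, -0.001, 2.232]
force: [0.1, 0.6, -5.0]
grip_width: 0.0275
grip_force: 50.0
handle pred [0.57012474 0.09612978] seen [0.57494215 0.09107573]
screw scene [0.53412676 0.14528623]
hub corners [array([286.2, 132.3]), array([273.4, 133.9]), array([271.3, 125.7]), array([283.9, 124.1])]
[0.52966556 0.14279804 0.15461745] [-3.13994334e+00 -8.19171668e-04  2.23182488e+00] [ 1.96575269e-01  3.10598549e-01  1.54324212e+00 -6.65304698e-06
  1.28959352e+00 -4.64452112e-01]
```

View pics/c7.png

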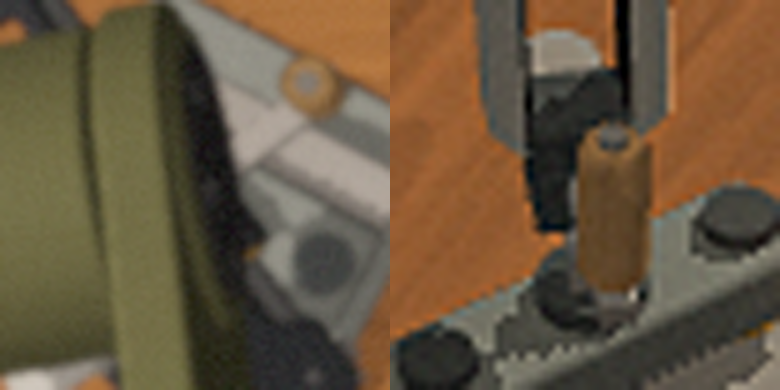

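The handle top shows in the top camera at about (236.4,235) and in the scene at (282.7,125.4). I'll work out hub-to-screw errors within each camera.

```bash
python3 - <<'E'
from h import *
s=cam('scene');t=cam('top')
d=np.array([np.cos(-.91),np.sin(-.91)]);y=np.array([-d[1],d[0]])
for n,c,h,p in(('top',t,(236.4,235),(211.5,257.2)),('scene',s,(282.7,125.4),(279.7,137.6))):
    H=ray(c,*h,.2398)[:2];S=ray(c,*p,.152)[:2];e=S+.06*d-H;print(n,H,S,'move',e,'along x,y',e@d,e@y)
E
```

```text
top [0.56965757 0.08798137] [0.53195968 0.14249638] move [-0.00087314  0.00714478] along x,y -0.006176722084655903 0.003695730660177485
scene [0.57197917 0.09127248] [0.53412676 0.14528623] move [-0.00102767  0.00664353] along x,y -0.005875814474250495 0.0032660906363996133
```

Both cameras agree: move (-0.1, +0.7) cm, then descend.

```bash
python3 -m pendant '[[[-0.1,0.69,0],0],[[0,0,0],0],[[0,0,-1],0],[[0,0,-0.6],0],[[0,0,-0.2],0],[[0,0,-0.2],0],[[0,0,0],0]]'; python3 -m pendant '[[[0,0,-0.1],0],[[0,0,-0.1],0],[[0,0,-0.1],0],[[0,0,0],0]]'
```

```text
time_s: 17.47
ee_pos: [0.5291, 0.1495, 0.1355]
eef_rot: [-3.141, 0.0, 2.232]
force: [1.1, -1.2, -3.4]
grip_width: 0.0274
grip_force: 50.0
time_s: 17.8
ee_pos: [0.5295, 0.1495, 0.133]
eef_rot: [3.141, 0.001, 2.232]
force: [3.7, -4.8, -2.5]
grip_width: 0.0276
grip_force: 50.0
```

It's going in. A small correction along the side force, then continue down.

```bash
python3 -m pendant '[[[0.04,-0.05,-0.1],0],[[0,0,-0.2],0],[[0,0,-0.2],0],[[0,0,-0.2],0],[[0,0,0],0]]'; python3 -m pendant '[[[0,0,-0.2],0],[[0,0,-0.2],0],[[0,0,-0.1],0],[[0,0,-0.1],0],[[0,0,-0.1],0],[[0,0,0],0]]'
```

```text
time_s: 18.22
ee_pos: [0.5295, 0.1491, 0.1254]
eef_rot: [-3.141, 0.0, 2.232]
force: [5.1, -4.6, -3.9]
grip_width: 0.0273
grip_force: 50.0
time_s: 18.72
ee_pos: [0.5296, 0.1492, 0.1196]
eef_rot: [3.141, 0.0, 2.232]
force: [-0.4, -4.8, 5.9]
grip_width: 0.0275
grip_force: 50.0
```

Seated at z=0.1196, which matches the computed seat height. Next: release, rise, and move over to the handle at about (0.570,0.097).

```bash
python3 -m pendant '[[[0,0,0],0],[[0,0,0],0],[[0,0,0],0],[[0,0,0],0],[[0,0,0],0],[[0,0,0],0],[[0,0,0],0],[[0,0,1],0],[[0,0,2.5],0],[[0,0,2.5],0],[[0,0,1.2],0],[[0,0,0],0]]' 1 50
python3 -m pendant '[[[0.8,-1.1,0],0],[[1.2,-1.6,0],0],[[1.2,-1.5,0],0],[[0.87,-1.06,0],0],[[0,0,0],0],[[0,0,-1.5],0],[[0,0,-1.5],0],[[0,0,-1],0],[[0,0,-0.5],0],[[0,0,0],0],[[0,0,0],0]]'
python3 - <<'E'
from h import *
s=cam('scene');t=cam('top');print(ctrl.get_obs()['ee_pos'])
# wood handle by colour: top cam, tan spot near the expected place
for n,c in(('top',t),('scene',s)):
    print(n,[np.round(proj(c,p),1) for p in([.5335,.144,.170],[.5703,.0966,.205],[.5703,.0966,.159])])
E
```

```text
time_s: 19.72
ee_pos: [0.5306, 0.1495, 0.1945]
eef_rot: [3.137, 0.002, 2.232]
force: [0.9, -0.4, -0.2]
grip_width: 0.0937
grip_force: 0.0
time_s: 20.63
ee_pos: [0.5702, 0.0968, 0.1462]
eef_rot: [3.141, 0.0, 2.232]
force: [-0.4, -0.2, 0.1]
grip_width: 0.094
grip_force: 0.0
[0.57047395 0.09680472 0.1466717 ]
top [array([209. , 256.4]), array([233.6, 235.4]), array([236.5, 236.5])]
scene [array([279. , 131.5]), array([283.5, 137. ]), array([283.8, 153.6])]
```

```bash
python3 -m pendant '[[[0,0,0],0],[[0,0,0],0],[[0,0,0],0],[[0,0,0],0],[[0,0,0],0],[[0,0,0],0],[[0,0,0],0],[[0,0,0],0],[[0,0,0],0],[[0,0,0],0],[[0,0,0],0],[[0,0,0],0],[[0,0,0],0],[[0,0,0],0],[[0,0,0],0],[[0,0,0],0]]' 0 60
python3 - <<'E'
import numpy as np
# clockwise circle rows about axis, start angle of handle, 40 rows/turn
a=np.arctan2(-.0474,.0368);n=40
for k in range(n):
    b=a-2*np.pi*k/n;c=b-2*np.pi/n
    print('[[%.2f,%.2f,0],0]'%(6*(np.cos(c)-np.cos(b)),6*(np.sin(c)-np.sin(b))),end=',')
E
```

```text
time_s: 22.07
ee_pos: [0.5702, 0.0967, 0.1458]
eef_rot: [-3.142, 0.0, 2.232]
force: [-0.2, -0.0, 0.7]
grip_width: 0.019
grip_force: 60.0
[[-0.79,-0.52,0],0],[[-0.86,-0.39,0],0],[[-0.91,-0.25,0],0],[[-0.94,-0.10,0],0],[[-0.94,0.04,0],0],[[-0.92,0.19,0],0],[[-0.88,0.33,0],0],[[-0.82,0.47,0],0],[[-0.74,0.59,0],0],[[-0.63,0.70,0],0],[[-0.52,0.79,0],0],[[-0.39,0.86,0],0],[[-0.25,0.91,0],0],[[-0.10,0.94,0],0],[[0.04,0.94,0],0],[[0.19,0.92,0],0],[[0.33,0.88,0],0],[[0.47,0.82,0],0],[[0.59,0.74,0],0],[[0.70,0.63,0],0],[[0.79,0.52,0],0],[[0.86,0.39,0],0],[[0.91,0.25,0],0],[[0.94,0.10,0],0],[[0.94,-0.04,0],0],[[0.92,-0.19,0],0],[[0.88,-0.33,0],0],[[0.82,-0.47,0],0],[[0.74,-0.59,0],0],[[0.63,-0.70,0],0],[[0.52,-0.79,0],0],[[0.39,-0.86,0],0],[[0.25,-0.91,0],0],[[0.10,-0.94,0],0],[[-0.04,-0.94,0],0],[[-0.19,-0.92,0],0],[[-0.33,-0.88,0],0],[[-0.47,-0.82,0],0],[[-0.59,-0.74,0],0],[[-0.70,-0.63,0],0],
```

Handle gripped, width 19 mm. Winding the first quarter turn while checking radial force.

```bash
python3 -m pendant '[[[-0.79,-0.52,-0.05],0],[[-0.86,-0.39,0],0],[[-0.91,-0.25,0],0],[[-0.94,-0.10,0],0],[[-0.94,0.04,0],0]]'; python3 -m pendant '[[[-0.92,0.19,0],0],[[-0.88,0.33,0],0],[[-0.82,0.47,0],0],[[-0.74,0.59,0],0],[[-0.63,0.70,0],0]]'
```

```text
time_s: 22.48
ee_pos: [0.5266, 0.0841, 0.1459]
eef_rot: [3.139, 0.002, 2.231]
force: [6.6, 0.9, -0.5]
grip_width: 0.0185
grip_force: 60.0
time_s: 22.9
ee_pos: [0.4862, 0.1065, 0.1459]
eef_rot: [3.141, 0.002, 2.231]
force: [4.7, -5.9, 1.5]
grip_width: 0.019
grip_force: 60.0
```

Clean tangential drag of about 7 N with no radial force. Continuing.

```bash
python3 -m pendant '[[[-0.52,0.79,0],0],[[-0.39,0.86,0],0],[[-0.25,0.91,0],0],[[-0.10,0.94,0],0],[[0.04,0.94,0],0],[[0.19,0.92,0],0],[[0.33,0.88,0],0],[[0.47,0.82,0],0],[[0.59,0.74,0],0],[[0.70,0.63,0],0]]'; python3 -m pendant '[[[0.79,0.52,0],0],[[0.86,0.39,0],0],[[0.91,0.25,0],0],[[0.94,0.10,0],0],[[0.94,-0.04,0],0],[[0.92,-0.19,0],0],[[0.88,-0.33,0],0],[[0.82,-0.47,0],0],[[0.74,-0.59,0],0],[[0.63,-0.70,0],0]]'; python3 -m pendant '[[[0.52,-0.79,0],0],[[0.39,-0.86,0],0],[[0.25,-0.91,0],0],[[0.10,-0.94,0],0],[[-0.04,-0.94,0],0],[[-0.19,-0.92,0],0],[[-0.33,-0.88,0],0],[[-0.47,-0.82,0],0],[[-0.59,-0.74,0],0],[[-0.70,-0.63,0],0]]'
```

```text
time_s: 23.73
ee_pos: [0.4961, 0.1913, 0.1454]
eef_rot: [-3.14, 0.0, 2.232]
force: [-4.1, -6.2, 2.8]
grip_width: 0.0189
grip_force: 60.0
time_s: 24.57
ee_pos: [0.5804, 0.1815, 0.1454]
eef_rot: [-3.141, -0.002, 2.232]
force: [-7.6, 3.2, 3.6]
grip_width: 0.0188
grip_force: 60.0
time_s: 25.4
ee_pos: [0.571, 0.0969, 0.1459]
eef_rot: [3.138, 0.001, 2.232]
force: [4.8, 4.3, -0.0]
grip_width: 0.019
grip_force: 60.0
```

One full turn done with even drag. Second turn.

```bash
python3 -m pendant '[[[-0.79,-0.52,0],0],[[-0.86,-0.39,0],0],[[-0.91,-0.25,0],0],[[-0.94,-0.10,0],0],[[-0.94,0.04,0],0],[[-0.92,0.19,0],0],[[-0.88,0.33,0],0],[[-0.82,0.47,0],0],[[-0.74,0.59,0],0],[[-0.63,0.70,0],0]]'; python3 -m pendant '[[[-0.52,0.79,0],0],[[-0.39,0.86,0],0],[[-0.25,0.91,0],0],[[-0.10,0.94,0],0],[[0.04,0.94,0],0],[[0.19,0.92,0],0],[[0.33,0.88,0],0],[[0.47,0.82,0],0],[[0.59,0.74,0],0],[[0.70,0.63,0],0]]'; python3 -m pendant '[[[0.79,0.52,0],0],[[0.86,0.39,0],0],[[0.91,0.25,0],0],[[0.94,0.10,0],0],[[0.94,-0.04,0],0],[[0.92,-0.19,0],0],[[0.88,-0.33,0],0],[[0.82,-0.47,0],0],[[0.74,-0.59,0],0],[[0.63,-0.70,0],0]]'
```

```text
time_s: 26.23
ee_pos: [0.4862, 0.1065, 0.1459]
eef_rot: [3.141, 0.002, 2.231]
force: [5.0, -5.6, 1.4]
grip_width: 0.0188
grip_force: 60.0
time_s: 27.07
ee_pos: [0.4961, 0.1914, 0.1454]
eef_rot: [-3.14, 0.0, 2.232]
force: [-3.5, -5.7, 2.8]
grip_width: 0.0189
grip_force: 60.0
time_s: 27.9
ee_pos: [0.5804, 0.1814, 0.1454]
eef_rot: [-3.141, -0.002, 2.232]
force: [-7.4, 2.9, 4.0]
grip_width: 0.0186
grip_force: 60.0
```

```bash
python3 -m pendant '[[[0.52,-0.79,0],0],[[0.39,-0.86,0],0],[[0.25,-0.91,0],0],[[0.10,-0.94,0],0],[[-0.04,-0.94,0],0]]'; python3 -m pendant '[[[-0.19,-0.92,0],0],[[-0.33,-0.88,0],0],[[-0.47,-0.82,0],0]]'; python3 -m pendant '[[[-0.59,-0.74,0],0],[[-0.70,-0.63,0],0]]'
```

```text
time_s: 28.32
ee_pos: [0.5933, 0.1373, 0.1456]
eef_rot: [3.14, -0.001, 2.232]
force: [0.0, 6.3, 0.7]
grip_width: 0.0193
grip_force: 60.0
time_s: 28.57
ee_pos: [0.5838, 0.1108, 0.1458]
eef_rot: [3.139, 0.0, 2.232]
force: [3.9, 5.5, 0.3]
grip_width: 0.0188
grip_force: 60.0
time_s: 28.73
ee_pos: [0.571, 0.0969, 0.1459]
eef_rot: [3.138, 0.001, 2.232]
force: [5.1, 4.5, -0.0]
grip_width: 0.0187
grip_force: 60.0
```

Two turns done, drag still 6.8 N. I'll run only two rows per call from here.

```bash
python3 -m pendant '[[[-0.79,-0.52,0],0],[[-0.86,-0.39,0],0]]'|grep force: ; python3 -m pendant '[[[-0.91,-0.25,0],0],[[-0.94,-0.10,0],0]]'|grep force:
```

```text
force: [6.6, 2.9, -0.3]
grip_force: 60.0
force: [6.6, 1.6, 0.1]
grip_force: 60.0
```

```bash
python3 -m pendant '[[[-0.94,0.04,0],0],[[-0.92,0.19,0],0]]'|grep force:
```

```text
force: [6.9, -0.5, -0.2]
grip_force: 60.0
```

```bash
python3 - <<'E'
from h import *
o=ctrl.get_obs();print(o['ee_pos'],np.hypot(*o['force'][:2]))
E
```

```text
[0.51735064 0.08593418 0.14598886] 6.963226927104562
```

```bash
python3 -m pendant '[[[-0.88,0.33,0],0],[[-0.82,0.47,0],0]]'|grep ' force\|^force'
```

```text
force: [6.2, -2.6, -0.2]
```

```bash
python3 -m pendant '[[[-0.74,0.59,0],0],[[-0.63,0.70,0],0]]'|grep ^force
```

```text
force: [3.9, -5.0, 0.8]
```

```bash
python3 -m pendant '[[[-0.52,0.79,0],0],[[-0.39,0.86,0],0]]'|grep ^force
```

```text
force: [3.4, -6.6, 0.9]
```

```bash
python3 -m pendant '[[[-0.25,0.91,0],0],[[-0.10,0.94,0],0]]'|grep ^force
```

```text
force: [1.4, -7.8, 2.0]
```

```bash
python3 -m pendant '[[[0.04,0.94,0],0],[[0.19,0.92,0],0]]'|grep ^force
```

```text
force: [-2.0, -9.8, 2.0]
```

The force is rising (10 N). One row at a time now.

```bash
python3 -m pendant '[[[0.33,0.88,0],0]]'|grep ^force
```

```text
force: [-3.0, -10.4, 2.5]
```

```bash
python3 -m pendant '[[[0.47,0.82,0],0]]'|grep ^force
```

```text
force: [-5.8, -9.7, 3.4]
```

```bash
python3 -m pendant '[[[0.59,0.74,0],0]]'|grep ^force
```

```text
force: [-6.5, -9.8, 4.4]
```

```bash
python3 -m pendant '[[[0.70,0.63,0],0]]'|grep -v eef
```

```text
time_s: 30.4
ee_pos: [0.4954, 0.1909, 0.1453]
force: [-9.7, -8.5, 5.5]
grip_width: 0.0192
grip_force: 60.1
```

```bash
python3 -m pendant '[[[0.75,0.49,0],0]]'|grep -v eef
```

```text
time_s: 30.48
ee_pos: [0.5028, 0.1959, 0.1453]
force: [-10.7, -7.6, 6.8]
grip_width: 0.0186
grip_force: 60.1
```

```bash
python3 -m pendant '[[[0.80,0.36,0],0]]'|grep -v eef; python3 -m pendant '[[[0,0,0],0],[[0,0,0],0]]'|grep -v eef
```

```text
time_s: 30.57
ee_pos: [0.5106, 0.1997, 0.1452]
force: [-12.5, -6.6, 7.3]
grip_width: 0.019
grip_force: 60.1
time_s: 30.73
ee_pos: [0.5115, 0.1999, 0.1453]
force: [-5.4, -2.0, 3.9]
grip_width: 0.0194
grip_force: 60.0
```

Held still, the push is only about 6 N, against about 11 N expected for a firm nip. Going on a bit.

```bash
python3 -m pendant '[[[0.86,0.28,0],0]]'|grep ^f; python3 -m pendant '[[[0,0,0],0],[[0,0,0],0],[[0,0,0],0]]'|grep -v eef
```

```text
force: [-13.7, -6.9, 5.8]
time_s: 31.07
ee_pos: [0.5197, 0.2025, 0.1453]
force: [-6.7, -2.7, 4.4]
grip_width: 0.0191
grip_force: 60.0
```

```bash
python3 -m pendant '[[[0.45,0.09,0],0],[[0.45,0.07,0],0]]'|grep ^f; python3 -m pendant '[[[0,0,0],0],[[0,0,0],0],[[0,0,0],0]]'|grep -v eef
```

```text
force: [-13.8, -4.6, 6.3]
time_s: 31.48
ee_pos: [0.5283, 0.2039, 0.1452]
force: [-9.6, -3.3, 5.2]
grip_width: 0.0184
grip_force: 60.1
```

```bash
python3 -m pendant '[[[0.2,0.01,0],0],[[0.2,0,0],0]]'|grep ^f; python3 -m pendant '[[[0,0,0],0],[[0,0,0],0],[[0,0,0],0]]'|grep -v eef
```

```text
force: [-13.6, -3.9, 6.8]
time_s: 31.9
ee_pos: [0.532, 0.2041, 0.1452]
force: [-11.7, -3.5, 6.1]
grip_width: 0.0191
grip_force: 60.1
```

The nip is firm: about 14 N creeping, about 12 N held. Releasing and lifting clear.

```bash
python3 -m pendant '[[[0,0,0],0],[[0,0,0],0],[[0,0,0],0],[[0,0,0],0],[[0,0,0],0],[[0,0,0],0],[[0,0,0],0],[[0,0,0],0],[[0,0,0],0],[[0,0,0.5],0],[[0,0,1.5],0],[[0,0,2.5],0],[[0,0,3],0],[[0,0,3],0],[[0,0,1],0],[[0,0,0],0],[[0,0,0],0],[[0,0,0],0]]' 1 60
python3 - <<'E'
from h import *
s=cam('scene')
# crank check: wood-coloured handle blob near its expected place
img=s['color'];p=proj(s,[.532,.204,.19]);hs=cv2.cvtColor(img,cv2.COLOR_RGB2HSV)
print(p,[np.round(proj(s,[.532,.204,z]),1) for z in(.159,.205)])
u,v=p.astype(int);print(img[v-12:v+14:3,u].tolist(),img[v,u-12:u+13:3].tolist())
E
```

```text
time_s: 33.4
ee_pos: [0.5331, 0.2045, 0.2586]
eef_rot: [-3.139, -0.001, 2.232]
force: [0.2, 1.1, -0.1]
grip_width: 0.0938
grip_force: 0.0
[290.93047333 108.74279175] [array([291. , 119.8]), array([290.9, 103.2])]
[[139, 86, 46], [148, 92, 50], [131, 81, 41], [139, 81, 41], [139, 86, 42], [146, 91, 46], [144, 89, 49], [144, 88, 46], [153, 95, 53]] [[143, 88, 45], [142, 90, 48], [127, 79, 40], [145, 90, 51], [139, 86, 42], [149, 93, 53], [137, 84, 45], [148, 91, 50], [144, 89, 46]]
```

The handle isn't at the expected pixels. I'll find it numerically by differencing against the first scene image.

```bash
python3 - <<'E'
from h import *
s=cam('scene');a=cv2.imread('pics/scene1.png').astype(int);b=s['color'][:,:,::-1].astype(int)
m=(np.abs(a-b).max(2)>35).astype('uint8');m[:, :225]=0;m[:,340:]=0;m[200:]=0
n,l,st,c=cv2.connectedComponentsWithStats(m)
print([(st[k].tolist(),np.round(c[k]).tolist(),b[l==k].mean(0).round()[::-1].tolist()) for k in range(1,n) if st[k,4]>15])
S=np.array([.5335,.144])
for g in range(0,360,30):
    h=S+.06*np.array([np.cos(np.radians(g)),np.sin(np.radians(g))]);print(g,np.round(proj(s,[*h,.205])),np.round(proj(s,[*h,.165])))
for r in range(90,160,4): print(r,' '.join('%3d/%3d'%(b[r,x,2],b[r,x,0]) for x in range(252,312,4)))
E
```

```text
[([243, 0, 97, 73, 2406], [289.0, 21.0], [45.0, 43.0, 38.0]), ([259, 103, 35, 49, 516], [274.0, 129.0], [77.0, 68.0, 55.0]), ([258, 146, 20, 17, 101], [267.0, 154.0], [72.0, 73.0, 64.0]), ([263, 149, 51, 36, 578], [288.0, 169.0], [104.0, 93.0, 78.0]), ([246, 159, 20, 19, 114], [253.0, 168.0], [110.0, 90.0, 67.0]), ([289, 188, 7, 6, 22], [292.0, 191.0], [69.0, 68.0, 61.0])]
0 [304. 127.] [304. 141.]
30 [307. 118.] [306. 132.]
60 [302. 109.] [302. 124.]
90 [292. 103.] [292. 118.]
120 [278. 102.] [278. 116.]
150 [264. 104.] [265. 119.]
180 [254. 111.] [255. 125.]
210 [250. 120.] [252. 134.]
240 [254. 129.] [255. 143.]
270 [265. 135.] [266. 150.]
300 [280. 137.] [280. 152.]
330 [294. 134.] [294. 149.]
90 145/ 45 143/ 46 156/ 51 152/ 51 148/ 50 136/ 48 142/ 44 150/ 53 141/ 42 150/ 49 147/ 52 142/ 46 132/ 40 149/ 48 149/ 50
94 150/ 51 156/ 50 153/ 49 147/ 45 133/ 44 148/ 48 146/ 45 149/ 52 149/ 53 143/ 47 138/ 43 131/ 44 144/ 43 144/ 43 140/ 46
98 155/ 55 145/ 49 147/ 44 127/ 43 147/ 48 146/ 45 148/ 47 149/ 51 145/ 49 141/ 46 134/ 42 144/ 47 147/ 50 143/ 47 152/ 52
102 153/ 50 150/ 46 124/
[... 1135 characters left out ...]
  20/ 20  28/ 27  36/ 34   9/ 15  71/ 63 122/107  20/ 18  51/ 47  76/ 65 137/ 54
142 145/ 48 146/ 46 143/ 45 145/ 48 151/ 49  20/ 25  30/ 28  28/ 27 142/115 143/115 147/123 121/106 124/107  92/ 78  56/ 47
146 152/ 53 145/ 49 142/ 43 168/ 49  63/ 63  50/ 43  31/ 31  24/ 22 106/ 85 147/120 123/102  83/ 74  58/ 48  57/ 46  49/ 49
150 150/ 49 157/ 46  99/ 94  72/ 62  71/ 60  79/ 69  21/ 23  31/ 28  69/ 56  65/ 55  70/ 57  53/ 47  55/ 51 153/ 47 145/ 50
154 117/106  71/ 64  45/ 39  49/ 44  76/ 67  71/ 61  74/ 65  76/ 67  51/ 48  55/ 49  52/ 47 123/ 30 126/ 57 124/ 98 140/ 41
158  65/ 57  22/ 22  28/ 25  78/ 68  73/ 64  59/ 51  53/ 47  54/ 48  61/ 52  93/ 77  89/ 74  82/ 65 141/114 134/108 140/114
```

The handle is now at about 150° (top at (264,104)), while I released it at about 92°. So the screw sprang back when let go suddenly, and the clamp may be loose. The crank is still seated. I'll regrip with the closing line tangential, nip again, and this time ease off slowly before opening.

```bash
python3 -m pendant '[[[-1.3,-0.77,0],-0.122],[[-1.3,-0.76,0],-0.122],[[-1.3,-0.76,0],-0.122],[[-1.26,-0.76,0],-0.122],[[0,0,-2.5],0],[[0,0,-2.5],0],[[0,0,-2.5],0],[[0,0,-2.2],0],[[0,0,-1.2],0],[[0,0,-0.35],0],[[0,0,0],0],[[0,0,0],0]]' 1 60
python3 -m pendant '[[[0,0,0],0],[[0,0,0],0],[[0,0,0],0],[[0,0,0],0],[[0,0,0],0],[[0,0,0],0],[[0,0,0],0],[[0,0,0],0],[[0,0,0],0],[[0,0,0],0],[[0,0,0],0],[[0,0,0],0],[[0,0,0],0],[[0,0,0],0],[[0,0,0],0],[[0,0,0],0]]' 0 60
```

```text
time_s: 34.5
ee_pos: [0.4821, 0.1741, 0.1483]
eef_rot: [3.141, -0.0, 1.744]
force: [-0.3, -0.2, 0.3]
grip_width: 0.094
grip_force: 0.0
time_s: 35.83
ee_pos: [0.4804, 0.174, 0.148]
eef_rot: [-3.138, -0.0, 1.744]
force: [-13.1, -1.6, 8.4]
grip_width: 0.0192
grip_force: 60.0
```

```bash
python3 -m pendant '[[[-0.15,0,0],0],[[0,0,0],0]]'|grep -v eef; python3 -m pendant '[[[-0.1,0,0],0],[[0,0,0],0]]'|grep -v eef
```

```text
time_s: 36.0
ee_pos: [0.48, 0.1738, 0.1479]
force: [-4.3, -2.0, 3.5]
grip_width: 0.0187
grip_force: 60.0
time_s: 36.17
ee_pos: [0.4798, 0.1738, 0.1478]
force: [1.7, -3.8, -0.3]
grip_width: 0.0188
grip_force: 60.0
```

Handle centred in the grip. Winding slowly again, reading the tangential force.

```bash
python3 -m pendant '[[[0.25,0.4,0],0],[[0.27,0.38,0],0]]'|grep -v eef; python3 -m pendant '[[[0,0,0],0],[[0,0,0],0]]'|grep ^f
```

```text
time_s: 36.33
ee_pos: [0.4842, 0.181, 0.1477]
force: [-4.2, -8.8, 2.5]
grip_width: 0.0186
grip_force: 60.0
force: [-2.1, -6.6, 1.3]
```

Creeping takes 9.5 N here against about 5-7 N free, so the press was still clamped somewhat. Going on.

```bash
python3 -m pendant '[[[0.31,0.36,0],0],[[0.33,0.34,0],0]]'|grep ^f; python3 -m pendant '[[[0,0,0],0]]'|grep ^f
```

```text
force: [-6.9, -7.9, 3.3]
force: [-5.6, -5.3, 3.7]
```

```bash
python3 -m pendant '[[[0.36,0.3,0],0],[[0.38,0.28,0],0]]'|grep ^f; python3 -m pendant '[[[0,0,0],0]]'|grep -v eef
```

```text
force: [-9.4, -6.9, 4.2]
time_s: 37.0
ee_pos: [0.498, 0.1945, 0.1475]
force: [-6.8, -5.2, 3.1]
grip_width: 0.0185
grip_force: 60.0
```

```bash
python3 -m pendant '[[[0.4,0.25,0],0],[[0.42,0.22,0],0]]'|grep ^f; python3 -m pendant '[[[0,0,0],0]]'|grep ^f
```

```text
force: [-10.8, -5.0, 4.3]
force: [-8.5, -3.9, 3.7]
```

```bash
python3 -m pendant '[[[0.43,0.18,0],0],[[0.45,0.15,0],0]]'|grep ^f; python3 -m pendant '[[[0,0,0],0]]'|grep -v eef
```

```text
force: [-12.2, -3.8, 5.0]
time_s: 37.5
ee_pos: [0.5146, 0.2027, 0.1474]
force: [-8.4, -2.3, 4.6]
grip_width: 0.0193
grip_force: 60.0
```

```bash
python3 -m pendant '[[[0.46,0.12,0],0],[[0.47,0.08,0],0]]'|grep ^f; python3 -m pendant '[[[0,0,0],0]]'|grep ^f
```

```text
force: [-12.9, -3.5, 4.6]
force: [-9.5, -1.6, 5.5]
```

```bash
python3 -m pendant '[[[0.47,0.05,0],0],[[0.47,0.01,0],0]]'|grep ^f; python3 -m pendant '[[[0,0,0],0]]'|grep -v eef
```

```text
force: [-14.2, -0.8, 5.5]
time_s: 38.0
ee_pos: [0.533, 0.2055, 0.1474]
force: [-10.5, -0.4, 4.2]
grip_width: 0.0188
grip_force: 60.1
```

```bash
python3 -m pendant '[[[0.47,-0.02,0],0],[[0.47,-0.06,0],0]]'|grep ^f; python3 -m pendant '[[[0,0,0],0],[[0,0,0],0],[[0,0,0],0]]'|grep -v eef
```

```text
force: [-15.1, -0.4, 5.1]
time_s: 38.42
ee_pos: [0.542, 0.2048, 0.1474]
force: [-10.0, -1.1, 4.3]
grip_width: 0.019
grip_force: 60.1
```

A firm nip: 15.1 N creeping. Now easing the handle back slowly until it carries no push.

```bash
python3 -m pendant '[[[-0.15,0.02,0],0],[[-0.15,0.02,0],0],[[-0.15,0.02,0],0],[[0,0,0],0]]'|grep ^f; python3 -m pendant '[[[-0.15,0.01,0],0],[[-0.15,0.01,0],0],[[-0.15,0.01,0],0],[[0,0,0],0]]'|grep -v eef
```

```text
force: [-6.8, -1.9, 2.6]
time_s: 39.08
ee_pos: [0.5336, 0.2054, 0.1475]
force: [-6.2, -1.0, 2.6]
grip_width: 0.019
grip_force: 60.0
```

```bash
python3 -m pendant '[[[-0.2,-0.01,0],0],[[-0.2,-0.01,0],0],[[-0.2,-0.02,0],0],[[-0.2,-0.03,0],0],[[0,0,0],0]]'|grep ^f; python3 -m pendant '[[[-0.2,-0.04,0],0],[[-0.2,-0.05,0],0],[[-0.2,-0.06,0],0],[[-0.2,-0.06,0],0],[[0,0,0],0]]'|grep -v eef
```

```text
force: [-5.1, -1.0, 0.4]
time_s: 39.92
ee_pos: [0.518, 0.203, 0.1481]
force: [-5.9, 3.1, 2.2]
grip_width: 0.0191
grip_force: 60.0
```

```bash
python3 -m pendant '[[[-0.2,-0.01,0],0],[[-0.2,-0.06,0],0],[[-0.19,-0.07,0],0],[[-0.19,-0.08,0],0],[[0,0,0],0]]'|grep ^f; python3 -m pendant '[[[-0.19,-0.09,0],0],[[-0.18,-0.1,0],0],[[-0.18,-0.1,0],0],[[-0.17,-0.11,0],0],[[0,0,0],0]]'|grep -v eef
```

```text
force: [-5.9, 2.9, 3.9]
time_s: 40.75
ee_pos: [0.503, 0.1967, 0.1481]
force: [-6.3, 4.7, 4.2]
grip_width: 0.0194
grip_force: 60.0
```

```bash
python3 -m pendant '[[[-0.05,0.09,0],0],[[-0.05,0.05,0],0],[[-0.17,-0.11,0],0],[[-0.17,-0.11,0],0],[[0,0,0],0]]'|grep -v eef
```

```text
time_s: 41.17
ee_pos: [0.499, 0.195, 0.1478]
force: [-1.3, -3.0, -0.8]
grip_width: 0.0184
grip_force: 60.0
```

```bash
python3 -m pendant '[[[-0.16,-0.11,0],0],[[-0.16,-0.12,0],0],[[-0.16,-0.12,0],0],[[0,0,0],0],[[0,0,0],0]]'|grep -v eef
```

```text
time_s: 41.58
ee_pos: [0.4942, 0.1916, 0.1477]
force: [0.2, -4.8, -1.6]
grip_width: 0.0188
grip_force: 60.0
```

Only about 3 N is left on the handle. Releasing and lifting clear, then checking the crank for movement numerically.

```bash
python3 -m pendant '[[[0,0,0],0],[[0,0,0],0],[[0,0,0],0],[[0,0,0],0],[[0,0,0],0],[[0,0,0],0],[[0,0,0],0],[[0,0,0],0],[[0,0,0],0],[[0,0,0.5],0],[[0,0,1.5],0],[[0,0,2.5],0],[[0,0,3],0],[[0,0,3],0],[[0,0,2],0],[[0,0,0],0],[[0,0,0],0],[[0,0,0],0]]' 1 60 | grep -v eef
python3 - <<'E'
from h import *
s=cam('scene');a=cv2.imread('pics/scene1.png').astype(int);b=s['color'][:,:,::-1].astype(int)
m=(np.abs(a-b).max(2)>35).astype('uint8');m[:, :225]=0;m[:,340:]=0;m[200:]=0
n,l,st,c=cv2.connectedComponentsWithStats(m)
print([(st[k].tolist(),np.round(c[k]).tolist()) for k in range(1,n) if st[k,4]>15])
S=np.array([.5335,.144])
for g in (130,135,140,150,160):
    h=S+.06*np.array([np.cos(np.radians(g)),np.sin(np.radians(g))]);print(g,np.round(proj(s,[*h,.205])),np.round(proj(s,[*h,.165])))
for r in range(94,132,3): print(r,' '.join('%3d/%3d'%(b[r,x,2],b[r,x,0]) for x in range(255,291,3)))
E
```

```text
time_s: 43.08
ee_pos: [0.4941, 0.1919, 0.272]
force: [-0.1, -0.1, 0.4]
grip_width: 0.0942
grip_force: 0.0
[([225, 0, 95, 66, 1726], [271.0, 22.0]), ([259, 103, 30, 46, 512], [272.0, 127.0]), ([284, 144, 10, 7, 21], [289.0, 148.0]), ([258, 146, 20, 18, 102], [266.0, 154.0]), ([263, 149, 51, 37, 578], [288.0, 169.0]), ([246, 159, 20, 19, 112], [253.0, 168.0]), ([289, 188, 7, 6, 22], [292.0, 191.0])]
130 [273. 102.] [274. 117.]
135 [271. 103.] [271. 117.]
140 [269. 103.] [269. 117.]
150 [264. 104.] [265. 119.]
160 [260. 106.] [261. 121.]
94 147/ 46 155/ 53 165/ 57 146/ 48 128/ 42 148/ 52 149/ 50 146/ 47 154/ 53 142/ 46 150/ 49 143/ 45
97 156/ 51 158/ 49 149/ 48 129/ 45 145/ 47 147/ 47 146/ 46 154/ 50 143/ 52 144/ 45 145/ 50 143/ 48
100 156/ 51 149/ 47 127/ 43 144/ 49 147/ 52 143/ 43 153/ 47 145/ 51 149/ 51 144/ 45 143/ 46 141/ 47
103 154/ 49 125/ 41 206/106 142/137 147/ 51 156/ 52 145/ 47 148/ 50 147/ 51 143/ 47 134/ 42 132/ 47
106 130/ 45 139/ 43 191/ 84 205/ 87 110/ 49 146/ 48 142/ 44 143/ 48 148/ 50 137/ 47 134/ 42 137/ 46
109 127/ 43 157/ 50  87/ 39  89/ 41  97/ 42 144/ 48 146/ 48 147/ 50 136/ 42 137/ 44 134/ 39 144/ 47
112 146/ 44 153/ 52  85/ 35  91/ 37  98/ 43 147/ 50 147/ 51 141/ 46 144/ 48 136/ 46 141/ 44 138/ 44
115 142/ 46 167/ 51  84/ 36  89/ 35  93/ 38 149/ 51 141/ 46 142/ 47 135/ 40 141/ 51 138/ 46 144/ 45
118 157/ 49 159/ 51  85/ 38  91/ 43  91/ 40 142/ 45 138/ 44 132/ 45 142/ 49 140/ 47 146/ 49 136/ 41
121 156/ 51 148/ 43  86/ 40  89/ 39  92/ 39 141/ 43 131/ 40 142/ 50 138/ 41 144/ 40 142/ 44 147/ 44
124 135/ 44 143/ 47  53/ 57  98/ 87 148/129 136/ 35 142/ 46 143/ 49 138/ 41 138/ 45 147/ 45 147/ 48
127 135/ 43 143/ 46 158/ 51  51/ 54 147/122 143/121 140/ 34 154/ 41  56/ 60 107/ 52 145/ 45 142/ 44
130 138/ 46 157/ 53 143/ 48 147/ 46  50/ 55 136/109  58/ 55  64/ 59  62/ 57  61/ 58  53/ 59 134/ 42
```

The handle stands upright at about 152°, the same resting angle as after the first release. A quick drift check, then hand in.

```bash
python3 - <<'E'
from h import *
cv2.imwrite('pics/d1.png',cam('scene')['color'])
E
python3 -m pendant '[[[0,0,0],0],[[0,0,0],0],[[0,0,0],0],[[0,0,0],0],[[0,0,0],0],[[0,0,0],0],[[0,0,0],0],[[0,0,0],0],[[0,0,0],0],[[0,0,0],0],[[0,0,0],0],[[0,0,0],0]]' >/dev/null
python3 - <<'E'
from h import *
a=cv2.imread('pics/d1.png').astype(int);b=cam('scene')['color'].astype(int)
d=np.abs(a-b).max(2)[98:200,240:330];print(d.max(),(d>30).sum())
E
```

```text
32 1
```

No drift. Handing in.

```bash
python3 -c "
from station import ctrl
print(ctrl.hand_in())"
```

```text
the job is handed in; nothing more can be done
None
```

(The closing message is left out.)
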